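# Lay out finished brass hardware on its matching boards

### The job

Lay out the four finished pieces of hardware for inspection: stand each one upright on the plywood board whose black outline has its shape, centred on the outline and, for all but the round knob, turned to line up with it. Set the pieces down rather than dropping them, let go of all of them, and leave the hammer and the jar of polish where they are.

Things in the scene. Friction and masses are not known exactly. Their poses are not given: they have to be found in the camera images.
- knob: Solid brass cabinet knob, round: flange 44 mm across and 5 mm thick at the foot, thin neck, head 34 mm across between 19 and 34 mm height, 38 mm tall in all, about 0.22 kg. Loose, stands upright at any yaw. Origin at the centre of its underside, z up. Belongs on the round black outline.
- pull: Brass bow pull handle: straight bar 84 mm long (along its x), 12 mm wide (y), between 22 and 34 mm height, on two posts 14 mm thick with round feet 24 mm across, 60 mm apart. About 0.16 kg. Loose, stands on its feet at any yaw. Origin midway between the feet at underside height, z up. Either way round is the same. Belongs on the long black outline with two round ends.
- rose: Bright steel spindle plate: square 50 x 50 mm, 6 mm thick, with a round boss 26 mm across in the middle up to 34 mm height, about 0.22 kg. Loose, lies flat at any yaw. Origin at the centre of its underside, x and y along the plate's edges, z up; every quarter turn is the same. Belongs on the square black outline.
- tap_cross: Copper cross tap handle: four round arms 12 mm thick lying on the bench along its x and y, 68 mm from tip to tip, with a round hub 24 mm across rising to 38 mm height in the middle (arms reach 12 mm height). About 0.2 kg. Loose, any yaw. Origin at the centre of its underside, z up; every quarter turn is the same. Belongs on the cross-shaped black outline.
- board_round: Place for the knob. Fixed plywood board, 100 x 100 mm, 10 mm thick, on the bench; origin at the centre of its underside, z up, so its top is at 10 mm. Flush black disc 50 mm across in its middle.
- board_bar: Place for the pull handle. Fixed plywood board, 100 x 100 mm, 10 mm thick, on the bench; origin at the centre of its underside, z up, so its top is at 10 mm. Flush black outline in its middle: bar 90 mm long along its x with round ends 30 mm across, 60 mm apart.
- board_square: Place for the spindle plate. Fixed plywood board, 100 x 100 mm, 10 mm thick, on the bench; origin at the centre of its underside, z up, so its top is at 10 mm. Flush black square 56 x 56 mm in its middle, edges along x and y.
- board_cross: Place for the tap handle. Fixed plywood board, 100 x 100 mm, 10 mm thick, on the bench; origin at the centre of its underside, z up, so its top is at 10 mm. Flush black cross in its middle, 74 mm from tip to tip, arms 18 mm wide along x and y.
- hammer: Bystander: hammer lying loose on the bench at one side of the work, roughly along world x: 260 mm long (origin halfway along, at underside height; its x runs towards the head), steel head 88 mm across at the far end, 26 mm tall; leave it where it is.
- polish: Bystander: amber jar of polish with a yellow band and black lid, 64 mm across, 75 mm tall, standing loose at the other side of the work; origin at the centre of its underside; leave it where it is.
Not all that is in view belongs to the job. Leave any pink or purple look-alike of the pull alone.

How it is judged:
By the outcome, as a careful person would: the job done as asked, in the order asked, and still so for the second after the job is handed in, with the robot touching nothing.
It also fails if it takes over 128 s, if anything falls off the work surface, if the arm or the gripper's body presses on something with over 40 N, if the wrist force passes 120 N, or if a joint passes its speed limit or range.

### The arm

A 6-joint arm with a two-finger parallel gripper is mounted at the origin on the work surface. World frame = base frame: x ahead of the robot, y to its left, z up, the work surface at z = 0. Lengths are in m, angles in rad, forces in N, time in s.
With the tool pointing down it reaches from about 0.35 to 1 m from the base axis. Payload 7.1 kg.
Tool frame: the origin (TCP) lies between the finger pads; the fingertips stand 22 mm ahead of it and the grasp point (between the pads) lies 3 mm ahead of it; z points along the fingers, y is the line along which they close (so a half turn about z gives the same grasp; the last joint's range is limited). The gripper opens to 85 mm and grips with 20 to 120 N. Pads are 22 mm wide; open, the fingers measure 114 mm over their backs; the gripper's body (76 mm by 85 mm) begins 54 mm behind the grasp point. The pads swing forward as they close: fully open they stand 13 mm farther back than shut.
Start: joints at [-1.322, 0.423, 1.63, -0, 1.089, -0.019], TCP at [0.165, -0.603, 0.253] pointing down, gripper open.
Joint ranges: [-3, 3], [-0.9, 2.11], [0.09, 2.58], [-1.31, 4.45], [0.11, 2.69], [-2.54, 2.54]. Speed limits (rad/s): [2.39, 2.39, 3.01, 3.14, 3.14, 3.14].

### API

Orientations are given as a rotation vector (axis times angle).
In Python, from rig import manip gives the robot as it stands. The module is installed in compiled form; this text tells all that it offers. Calls block until the motion is done:
- manip.move_to(position, orientation): joint-space move of the TCP to a pose.
- manip.servo_line(position, orientation=None, rate=0.15): straight line of the TCP; orientation=None keeps the orientation; rate is the mean speed in m/s.
- manip.set_joints(angles): joint-space move.
- manip.command_gripper(opening, f_grip=None): finger opening in m; f_grip is the grip in N (None keeps the last); returns when the fingers have stopped.
- manip.hold(seconds).
- manip.solve_ik(position, orientation): joint angles nearest the present ones, or None.
- manip.camera(name): name is "side" or "top" or "wrist"; returns a dict with "image" (400x640x3 uint8, red, green, blue), "fx", "fy", "cx", "cy" (pixels), "k1" (the pictures are not rectified: a ray, as slopes to the right and down, at radius r is drawn at 1 + k1 r^2 times it, then the intrinsics apply), "cam_to_world" (4x4, takes a point from camera to world coordinates); the wrist camera has in their place "mount" (4x4, takes a point from camera to tool coordinates, whose origin is the TCP and whose axes are the flange's). Camera axes: x right, y down, z forward; pixel columns grow to the right and rows downward; lengths in m; the calibration is good to about 2 mm. A picture is of the moment at which its call begins: read the wrist's pose just before it. There is no depth.
A pose or a line that the arm cannot do raises manip.IKError and nothing moves.
- manip.sign_off(): hands the job in; it is judged then, once.
Readings, each from a call of its own:
- manip.get_time(): time.
- manip.get_joint_positions(): joint angles.
- manip.get_joint_vel(): joint speeds.
- manip.get_tau(): joint torques, N m.
- manip.get_position(): TCP position.
- manip.get_ee_rot(): TCP orientation.
- manip.get_contact_force(): force on the tool from outside, world axes, zero at the start.
- manip.get_torque(): the same for the moment, N m.
- manip.get_width(): finger opening in m.
- manip.get_grip_force(): force on a finger pad.
Only numpy, scipy, OpenCV 4.12 (cv2) and the standard library are available. Lean on these libraries where they do the work, as an engineer would, in place of code of your own. Each camera call takes 0.05 s, during which the arm holds its last target. There are 200 camera calls.

## Working session

There is one attempt and no reset: what is moved stays moved. The work goes in short steps, each a Python script; the robot and the scene stay as the last script left them, time stands still between calls to the robot, and variables do not carry over. Pictures are saved under pics/ and viewed, at most 14 in all, crops included, and the job is handed in when it is done.

```bash
mkdir -p pics && python3 - <<'E'
from rig import manip
import cv2, pickle
d={n:manip.camera(n) for n in("top","side")}
pickle.dump(d,open("d.pkl","wb"))
for n in d:
    cv2.imwrite(f"pics/{n}0.png",d[n]["image"][:,:,::-1]); print(n,{k:v for k,v in d[n].items() if k!="image"})
print(manip.get_time(),manip.get_ee_rot(),manip.camera("wrist")["mount"])
E
```

```text
top {'fx': 408.75462817071235, 'fy': 408.75462817071235, 'cx': 317.20811419805733, 'cy': 199.47984555481042, 'k1': 0.00018280909173440938, 'cam_to_world': array([[ 2.68811386e-04, -9.97040121e-01,  7.68825382e-02,
         3.43872414e-01],
       [-9.99933801e-01, -1.15238336e-03, -1.14483584e-02,
         3.91774841e-03],
       [ 1.15030708e-02, -7.68743712e-02, -9.96974428e-01,
         1.09676463e+00],
       [ 0.00000000e+00,  0.00000000e+00,  0.00000000e+00,
         1.00000000e+00]])}
side {'fx': 468.9175270112883, 'fy': 468.9175270112883, 'cx': 312.314292525509, 'cy': 197.27876219534244, 'k1': -0.10547081756513972, 'cam_to_world': array([[-0.98746784, -0.11308631,  0.11008522,  0.26246625],
       [-0.15740416,  0.65507954, -0.73898222,  0.96853559],
       [ 0.01145419, -0.74704905, -0.66467024,  0.90538371],
       [ 0.        ,  0.        ,  0.        ,  1.        ]])}
0.1 [-3.11206434e+00 -4.19229638e-01  2.80624588e-04] [[-1.23795164e-03 -9.51545608e-01 -3.07505160e-01  7.75561340e-02]
 [ 9.99999011e-01 -9.72692003e-04 -1.01588413e-03 -3.67456899e-05]
 [ 6.67552273e-04 -3.07506114e-01  9.51545871e-01 -1.21280530e-01]
 [ 0.00000000e+00  0.00000000e+00  0.00000000e+00  1.00000000e+00]]
```

View pics/top0.png

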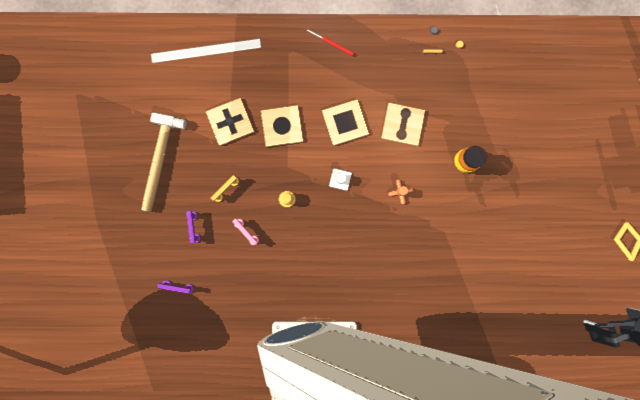

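View pics/side0.png

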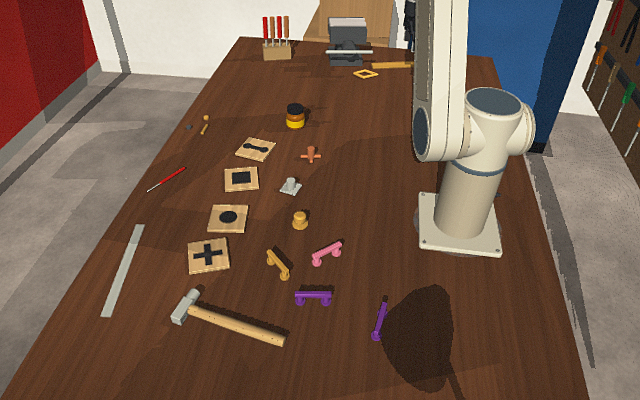

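Top view: pieces are the pull (225,188), knob (287,199), rose (341,180) and tap (401,191). Boards are the cross (230,121), round (282,126), square (345,122) and bar (404,124). The side view agrees, and the pink and purple pulls are decoys.

```bash
cat > h.py <<'E'
import numpy as np, cv2
from scipy.spatial.transform import Rotation as R
def ray(d,uv,T):
    D=np.array([d["k1"],0,0,0,0.]);K=np.array([[d["fx"],0,d["cx"]],[0,d["fy"],d["cy"]],[0,0,1]])
    p=cv2.undistortPoints(np.array(uv,float).reshape(-1,1,2),K,D)[:,0]
    return np.c_[p,np.ones(len(p))]@T[:3,:3].T, T[:3,3]
def world(d,uv,z,T=None):
    r,o=ray(d,uv,d["cam_to_world"] if T is None else T)
    return (o+r*((z-o[2])/r[:,2])[:,None])
def project(d,P,T):
    Ti=np.linalg.inv(T); K=np.array([[d["fx"],0,d["cx"]],[0,d["fy"],d["cy"]],[0,0,1]])
    return cv2.projectPoints(np.array(P,float).reshape(-1,3),cv2.Rodrigues(Ti[:3,:3])[0],Ti[:3,3],K,np.array([d["k1"],0,0,0,0.]))[0][:,0]
def down(yaw): # tool x at yaw in world, pointing down
    return (R.from_euler("z",yaw)*R.from_euler("x",np.pi)).as_rotvec()
def shot(manip,name):
    T=np.eye(4);T[:3,3]=manip.get_position();T[:3,:3]=R.from_rotvec(manip.get_ee_rot()).as_matrix()
    d=manip.camera("wrist"); T=T@d["mount"]; d["T"]=T
    cv2.imwrite(f"pics/{name}.png",d["image"][:,:,::-1]); return d
E
python3 - <<'E'
import pickle
from h import *
from rig import manip
d=pickle.load(open("d.pkl","rb"))["top"]
print(world(d,[(225,188),(287,199),(341,180),(401,191)],.03).round(3))
print(world(d,[(230,121),(282,126),(345,122),(404,124)],.01).round(3))
print(world(d,[(147,209),(170,122),(466,160)],.02).round(3))
manip.move_to([.42,0.0,.36],down(0))
w=shot(manip,"w0"); pickle.dump(w,open("w0.pkl","wb")); print(w["fx"],w["k1"],manip.get_time(), manip.get_joint_positions(), w["T"])
E
```

```text
[[ 0.456  0.233  0.03 ]
 [ 0.427  0.071  0.03 ]
 [ 0.478 -0.071  0.03 ]
 [ 0.449 -0.229  0.03 ]]
[[ 0.64   0.227  0.01 ]
 [ 0.627  0.087  0.01 ]
 [ 0.638 -0.084  0.01 ]
 [ 0.633 -0.244  0.01 ]]
[[ 0.401  0.438  0.02 ]
 [ 0.634  0.385  0.02 ]
 [ 0.533 -0.406  0.02 ]]
354.5190858256245 -0.06466978606281121 2.5583 [-2.94755302e-02 -1.82799407e-02  1.93313640e+00 -5.23991279e-05
  1.22695199e+00  1.54223709e+00] [[-1.87477722e-03 -9.51451212e-01 -3.07793887e-01  4.97753952e-01]
 [-9.99998183e-01  1.67773410e-03  9.04799203e-04 -7.50228142e-04]
 [-3.44475996e-04  3.07795024e-01 -9.51452629e-01  4.81184772e-01]
 [ 0.00000000e+00  0.00000000e+00  0.00000000e+00  1.00000000e+00]]
```

View pics/w0.png

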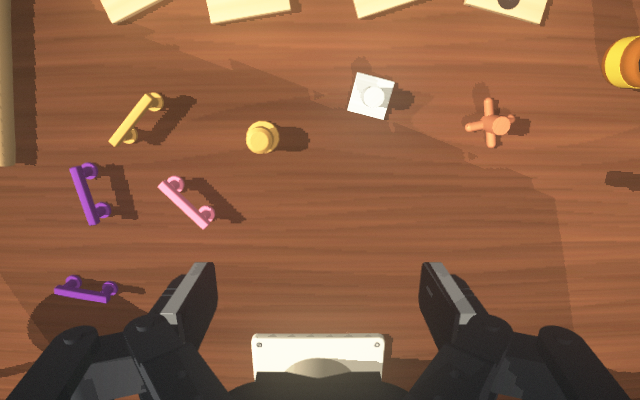

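Wrist view: the pieces are clear, with the pull at (135,120), knob (262,137), rose (372,95) and tap (492,123). The boards are cut off at the top, so I'll move forward.

```bash
python3 - <<'E'
import pickle
from h import *
from rig import manip
manip.servo_line([.56,0.0,.34],rate=.3)
w=shot(manip,"w1"); pickle.dump(w,open("w1.pkl","wb")); print(manip.get_time())
E
```

```text
3.2333
```

View pics/w1.png

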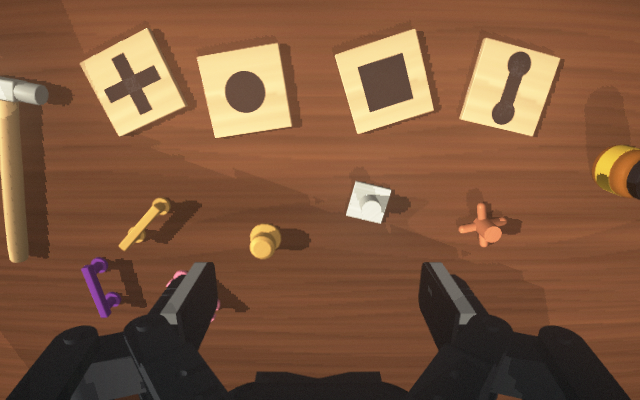

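The second wrist view shows all four boards complete, with outline centres near (132,83), (245,92), (386,82) and (510,88). All the pieces are in it too. I'll fit model silhouettes to both wrist images.

```bash
cat > fit.py <<'E'
from h import *
from scipy.optimize import minimize
S=6
def disc(x,y,r,z0,z1):
    t=np.linspace(0,2*np.pi,32,endpoint=False);c=np.c_[x+r*np.cos(t),y+r*np.sin(t)]
    return np.vstack([np.c_[c,np.full(32,z)] for z in (z0,z1)])
def box(lx,ly,z0,z1): return np.array([[a*lx/2,b*ly/2,z] for a in(-1,1) for b in(-1,1) for z in(z0,z1)])
def rod(l,r,ax): # horizontal cylinder lying on bench
    t=np.linspace(0,2*np.pi,24);p=[[s*l/2,r*np.cos(a),r+r*np.sin(a)] for a in t for s in(-1,1)]
    p=np.array(p); return p if ax==0 else p[:,[1,0,2]]
z=.01
M=dict(knob=[disc(0,0,.022,0,.005),disc(0,0,.008,0,.02),disc(0,0,.017,.019,.034),disc(0,0,.013,.034,.038)],
 pull=[box(.084,.012,.022,.034)]+[disc(s*.03,0,.012,0,.004) for s in(-1,1)]+[disc(s*.03,0,.007,0,.03) for s in(-1,1)],
 rose=[box(.05,.05,0,.006),disc(0,0,.013,0,.034)],
 tap=[rod(.068,.006,0),rod(.068,.006,1),disc(0,0,.012,0,.038)],
 b_knob=[disc(0,0,.025,z,z)], b_rose=[box(.056,.056,z,z)],
 b_tap=[box(.074,.018,z,z),box(.018,.074,z,z)],
 b_pull=[disc(s*.03,0,.015,z,z) for s in(-1,1)]+[box(.06,.012,z,z)])
def mask(d,key,uv,r=45):
    im=cv2.GaussianBlur(d["image"],(0,0),.5);u,v=map(int,uv)
    x0,y0=max(u-r,0),max(v-r,0);roi=im[y0:v+r,x0:u+r]
    roi=cv2.resize(roi,None,fx=S,fy=S,interpolation=cv2.INTER_LINEAR).astype(int)
    a,b,c=roi[...,0],roi[...,1],roi[...,2]
    if key[:2]=="b_": m=roi.max(2)<135
    elif key in("knob","pull"): m=(b>115)&(b-c>25)&(a>150)
    elif key=="rose": m=(c>115)
    else: m=(a>165)&(a-b>40)
    n,L,st,ce=cv2.connectedComponentsWithStats(m.astype(np.uint8))
    if n<2: return None
    dd=[np.hypot(*(ce[i]-[(u-x0)*S,(v-y0)*S]))/ (st[i,4]**.5) if st[i,4]>60*S*S else 9e9 for i in range(1,n)]
    return (L==1+int(np.argmin(dd))),(x0,y0)
def render(d,T,key,p,o,shape,dz=0):
    m=np.zeros(shape,np.uint8);c,s=np.cos(p[2]),np.sin(p[2])
    for P in M[key]:
        W=np.c_[P[:,0]*c-P[:,1]*s+p[0],P[:,0]*s+P[:,1]*c+p[1],P[:,2]+dz]
        q=(project(d,W,T)-o+.5)*S-.5
        cv2.fillConvexPoly(m,cv2.convexHull(np.round(q*16).astype(np.int32)),1,shift=4)
    return m>0
def fit(key,views,guess,dz=0,dbg=None,yaws=None):
    """views: list of (d,T)"""
    ms=[]
    for d,T in views:
        uv=project(d,[guess[0],guess[1],dz+(.01 if key[:2]=="b_" else .015)],T)[0]
        ms.append((d,T)+mask(d,key,uv))
    def cost(p):
        e=0
        for d,T,m,o in ms:
            q=render(d,T,key,p,np.array(o),m.shape,dz);e+=1-(m&q).sum()/max((m|q).sum(),1)
        return e/len(ms)
    best=None
    ys=[0.] if "knob" in key else (np.linspace(0,np.pi if "pull" in key else np.pi/2,8,endpoint=False) if yaws is None else yaws)
    c0=[(cost([*guess,y]),y) for y in ys]
    for _,y in sorted(c0)[:2]:
        s=np.array([[*guess,y]]*4)+np.array([[0,0,0],[.008,0,0],[0,.008,0],[0,0,.15]])
        r=minimize(cost,s[0],method="Nelder-Mead",options=dict(initial_simplex=s,xatol=1e-4,fatol=1e-4,maxiter=150))
        if best is None or r.fun<best.fun: best=r
    tiles=[]
    for d,T,m,o in ms:
        q=render(d,T,key,best.x,np.array(o),m.shape,dz)
        im=d["image"][o[1]:o[1]+m.shape[0]//S,o[0]:o[0]+m.shape[1]//S,::-1]
        im=cv2.resize(im,(m.shape[1],m.shape[0]))
        for mm,col in((m,(0,255,0)),(q,(255,0,255))):
            cv2.drawContours(im,cv2.findContours(mm.astype(np.uint8),0,1)[0],-1,col,2)
        tiles.append(cv2.resize(im,(195,195)))
    return best.x,best.fun,tiles
E
cat > run1.py <<'E'
import pickle
from fit import *
w0,w1=[pickle.load(open(f"w{i}.pkl","rb")) for i in(0,1)]
t=pickle.load(open("d.pkl","rb"))["top"]
v0,v1,vt=(w0,w0["T"]),(w1,w1["T"]),(t,t["cam_to_world"])
G=dict(pull=(.456,.233),knob=(.427,.071),rose=(.478,-.071),tap=(.449,-.229),b_tap=(.64,.227),b_knob=(.627,.087),b_rose=(.638,-.084),b_pull=(.633,-.244))
rows=[];res={}
for k,g in G.items():
    vs=[v1] if k[0:2]=="b_" else [v0,v1]
    x,f,ti=fit(k,vs,g); rows+=ti; res[k]=x; print(k,x.round(4),round(f,3))
    if k[:2]!="b_":
        for v in vs:
            x2,f2,_=fit(k,[v],g); print("   single",x2.round(4),round(f2,3))
pickle.dump(res,open("res.pkl","wb"))
cv2.imwrite("pics/fit.png",np.vstack([np.hstack(rows[i:i+4]) for i in range(0,12,4)]))
E
python3 run1.py
```

```text
pull [0.4546 0.2403 2.3487] 0.37
   single [0.455  0.241  2.3258] 0.42
   single [0.4546 0.2403 2.3547] 0.316
knob [ 0.4287  0.0752 -0.0393] 0.158
   single [ 0.4287  0.0752 -0.0258] 0.041
   single [ 0.4286  0.0754 -0.0584] 0.275
rose [ 0.4814 -0.0686  1.329 ] 0.039
   single [ 0.4819 -0.0688  1.323 ] 0.026
   single [ 0.481  -0.0685  1.3313] 0.043
tap [ 0.4478 -0.2306  0.2086] 0.431
   single [ 0.448  -0.2302  0.2058] 0.581
   single [ 0.4475 -0.2309  0.2055] 0.274
b_tap [0.6388 0.2307 0.3826] 0.102
b_knob [0.6267 0.0888 0.1135] 0.074
b_rose [ 0.6373 -0.083   0.3131] 0.053
b_pull [ 0.6326 -0.2407  2.9348] 0.137
```

View pics/fit.png

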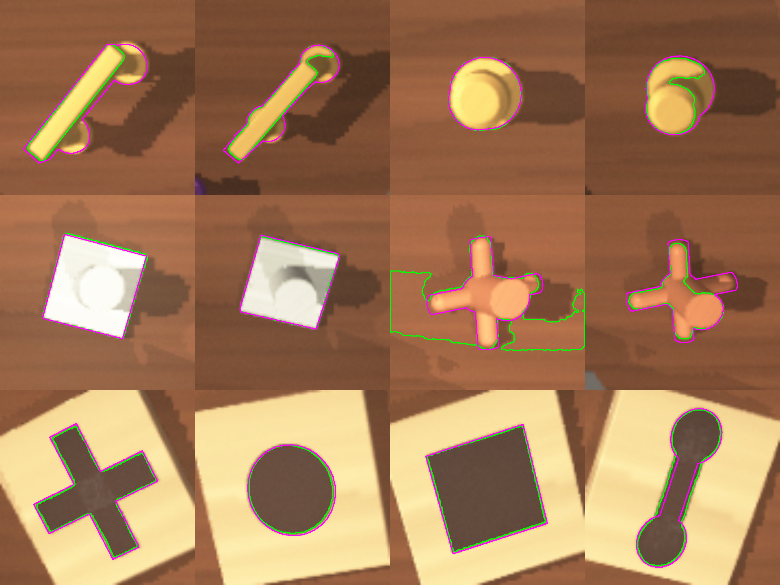

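All eight fits overlay well: magenta is the model and green the mask. The rough residuals come from the colour masks, not the poses. The open fingertips in the first wrist image sit about 9 mm ahead of the TCP, so the 22 mm figure is for shut fingers. I'll place the knob first and check it.

```bash
cat > pp.py <<'E'
import pickle
from h import *
from rig import manip
def go(p,yaw,z,via=.15):
    pass
def best_yaws(pick,place,a0s,delta):
    c=[]
    for a in a0s:
        q1=manip.solve_ik([*pick,.15],down(a));q2=manip.solve_ik([*place,.15],down(a+delta))
        if q1 is not None and q2 is not None: c.append((max(abs(q1[5]),abs(q2[5])),a))
    return min(c)[1]
def pick_place(pk,pl,zg,a0s,delta,opening,grip=50):
    a=best_yaws(pk,pl,a0s,delta)
    manip.command_gripper(opening)
    manip.move_to([*pk,.14],down(a))
    manip.servo_line([*pk,zg],rate=.12)
    manip.command_gripper(0,grip); print("width",round(manip.get_width(),4),manip.get_grip_force())
    manip.servo_line([*pk,.14],rate=.2)
    manip.move_to([*pl,.14],down(a+delta))
    manip.servo_line([*pl,zg+.02],rate=.15)
    manip.servo_line([*pl,zg+.0105],rate=.03)
    print("w",round(manip.get_width(),4),"F",np.round(manip.get_contact_force(),1))
    manip.command_gripper(opening)
    manip.servo_line([*pl,.14],rate=.2)
    print("t",manip.get_time())
E
python3 - <<'E'
from pp import *
r=pickle.load(open("res.pkl","rb"))
pick_place(r["knob"][:2],r["b_knob"][:2],.032,np.arange(-1,4.1,.3),0,.06)
x,y=r["b_knob"][:2]
manip.move_to([x-.03,y,.2],down(0))
w=shot(manip,"k1"); pickle.dump(w,open("k1.pkl","wb"))
from fit import *
for k,dz in(("knob",.01),("b_knob",0)):
    try: print(k,fit(k,[(w,w["T"])],(x,y),dz)[:2])
    except Exception as e: print(k,e)
E
```

```text
width 0.0319 48.794393662246875
w 0.0318 F [-0.8  0.8  2.3]
t 10.1083
knob (array([0.61160583, 0.0776168 , 0.39935741]), np.float64(0.7261810930672643))
b_knob (array([0.62682254, 0.08876718, 0.07876731]), np.float64(0.8509888388486391))
```

View pics/k1.png

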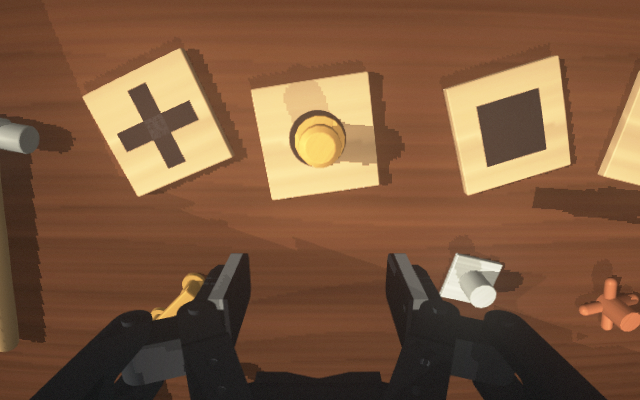

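The knob is on its disc at about (318,140), and I need a closer look at the centring. I'll overlay the expected outlines on an enlarged crop.

```bash
cat > ov.py <<'E'
from fit import *
def overlay(w,T,items,c,r=45,s=8):
    u,v=map(int,project(w,c,T)[0]); x0,y0=u-r,v-r
    im=cv2.resize(w["image"][y0:v+r,x0:u+r,::-1].copy(),None,fx=s,fy=s,interpolation=cv2.INTER_CUBIC)
    for P,col in items:
        q=(project(w,P,T)-[x0,y0]+.5)*s; cv2.polylines(im,[np.round(q).astype(np.int32)],True,col,1)
    return im
def circ(x,y,r,z): return disc(x,y,r,z,z)[:32]
E
python3 - <<'E'
from ov import *; import pickle
w=pickle.load(open("k1.pkl","rb")); x,y=.6267,.0888
it=[(circ(x,y,.025,.01),(255,0,0)),(circ(x,y,.022,.012),(0,0,255)),(circ(x,y,.017,.044),(0,255,0))]
cv2.imwrite("pics/ko.png",overlay(w,w["T"],it,[x,y,.02],34,16))
r=pickle.load(open("res.pkl","rb"))
for k in("b_tap","b_rose"): print(fit(k,[(w,w["T"])],r[k][:2])[:2],r[k])
E
```

```text
(array([0.63842444, 0.23011356, 0.39127179]), np.float64(0.06385351798494288)) [0.6387633  0.23066172 0.38261012]
(array([ 0.63737281, -0.08347865,  0.31123007]), np.float64(0.030674143623459327)) [ 0.63732127 -0.08297828  0.31313405]
```

View pics/ko.png

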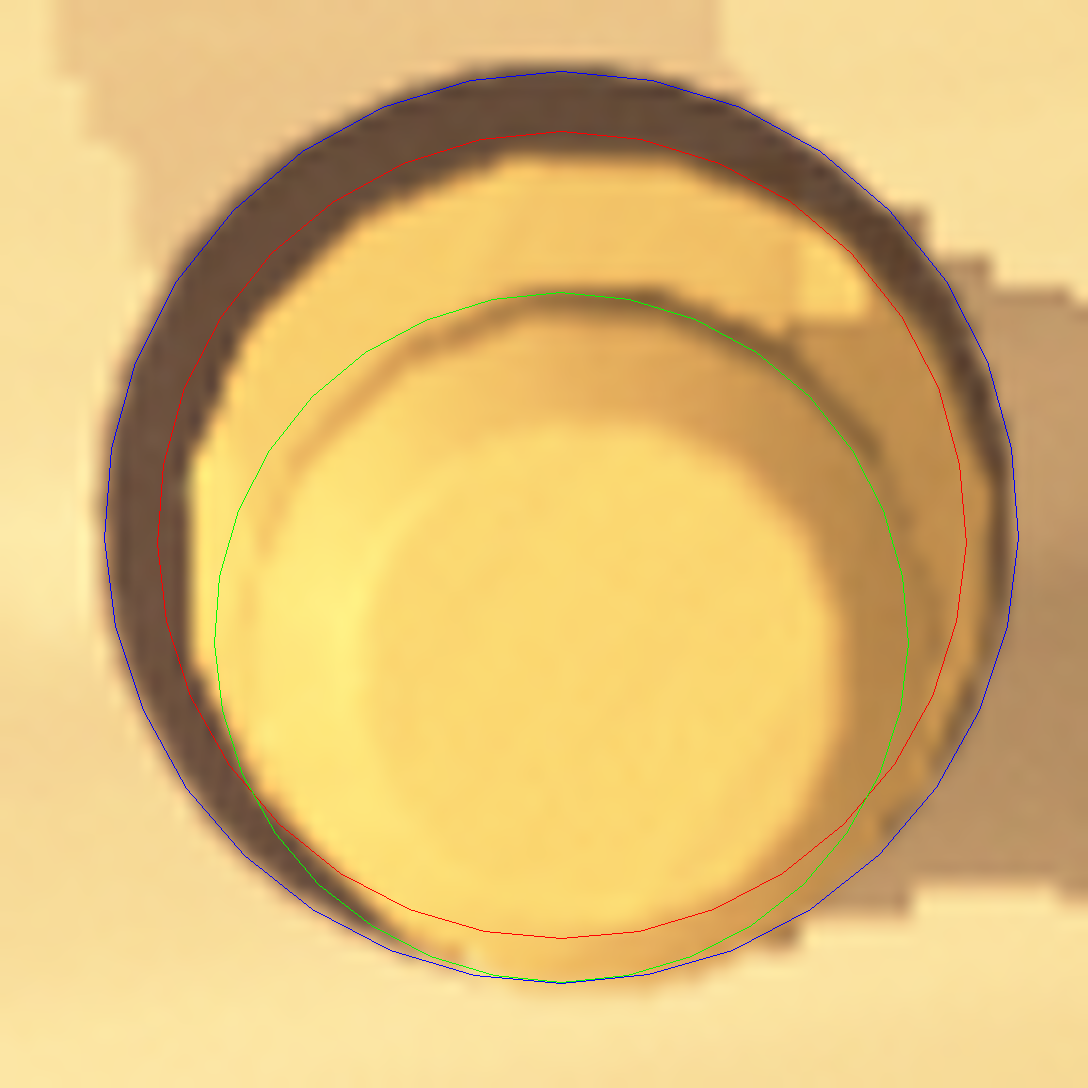

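The knob sits about 1.8 mm towards −y and 0.9 mm towards −x of the disc centre (blue is the disc, which the image matches well). I'll place the others, see whether the offset is systematic, and correct after that.

```bash
sed -i 's/print("w",round/print("pos",(manip.get_position()-np.array([*pl,zg+.0105])).round(4),"yaw",round(a,2)); print("w",round/' pp.py && python3 - <<'E'
from pp import *
r=pickle.load(open("res.pkl","rb"));pi=np.pi
n=lambda d,s:(d+s/2)%s-s/2
p,q=r["pull"],r["b_pull"]
pick_place(p[:2],q[:2],.031,[p[2],p[2]-pi],n(q[2]-p[2],pi),.05)
p,q=r["rose"],r["b_rose"]
pick_place(p[:2],q[:2],.033,np.arange(-1,4.1,.3),n(q[2]-p[2],pi/2),.055)
p,q=r["tap"],r["b_tap"]
pick_place(p[:2],q[:2],.038,p[2]+pi/4+pi/2*np.arange(-2,3),n(q[2]-p[2],pi/2),.055)
manip.move_to([.60,.0,.34],down(0))
w=shot(manip,"a1"); pickle.dump(w,open("a1.pkl","wb"));
from ov import *
im=w["image"][0:250,:,::-1]
cv2.imwrite("pics/a1c.png",cv2.resize(im,(800,312)))
E
```

```text
width 0.011 49.92128312587738
pos [ 0.0002 -0.0001  0.0002] yaw 2.35
w 0.0111 F [-0.   0.2 -0.7]
t 20.025
width 0.0244 48.68298411369324
pos [ 0.0004 -0.0001  0.0005] yaw 1.1
w 0.0245 F [-0.5 -0.5  2.7]
t 27.0417
width 0.0222 48.660390973091125
pos [0.0004 0.0002 0.0005] yaw 0.99
w 0.0222 F [ 0.6 -0.5  0.9]
t 34.2667
```

View pics/a1c.png

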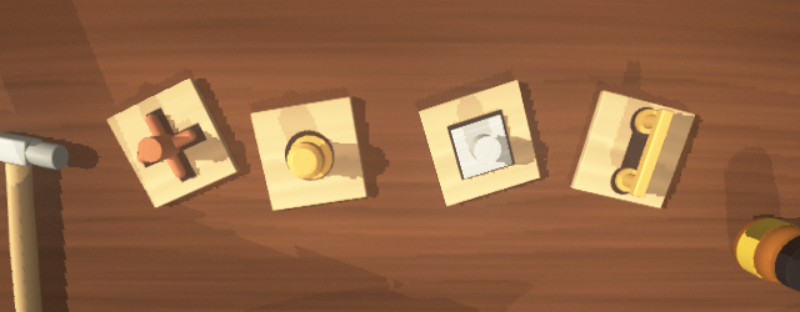

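All four are on their boards. I'll take close-ups of each with the target-pose model overlaid.

```bash
cat > check.py <<'E'
import pickle,sys
from ov import *
from rig import manip
tag=sys.argv[1];names=sys.argv[2:]
r=pickle.load(open("res.pkl","rb"));off=pickle.load(open("off.pkl","rb")) if tag.endswith("f") else {}
tiles=[]
for k in names:
    p=r["b_"+k].copy(); x,y=p[:2]
    if tag.endswith("f"): w=pickle.load(open(f"s_{tag[:-1]}_{k}.pkl","rb"))
    else:
        manip.move_to([x-.03,y,.17],down(0)); w=shot(manip,f"s_{tag}_{k}"); pickle.dump(w,open(f"s_{tag}_{k}.pkl","wb"))
    T=w["T"]; e=p+np.array(off.get(k,[0,0,0])); it=[]
    def place(P,p,dz): 
        c,s=np.cos(p[2]),np.sin(p[2]); return np.c_[P[:,0]*c-P[:,1]*s+p[0],P[:,0]*s+P[:,1]*c+p[1],P[:,2]+dz]
    def outl(key,p,dz,col):
        for P in M[key]:
            q=project(w,place(P,p,dz),T); it.append((cv2.convexHull(q.astype(np.float32))[:,0],col))
    outl("b_"+k,p,0,(255,0,0)); outl(k,e,.01,(0,0,255))
    u,v=map(int,project(w,[x,y,.02],T)[0]); rx,ry,s=50,37,8
    im=cv2.resize(w["image"][v-ry:v+ry,u-rx:u+rx,::-1].copy(),(400,296),interpolation=cv2.INTER_CUBIC)
    for q,col in it: cv2.polylines(im,[np.round((q-[u-rx,v-ry]+.5)*4*16).astype(np.int32)],True,col,1,cv2.LINE_AA,4)
    tiles.append(im)
while len(tiles)%2: tiles.append(0*tiles[0])
cv2.imwrite(f"pics/c_{tag}.png",np.vstack([np.hstack(tiles[i:i+2]) for i in range(0,len(tiles),2)]))
print(manip.get_time())
E
python3 check.py c1 knob pull rose tap
```

```text
39.6
```

View pics/c_c1.png

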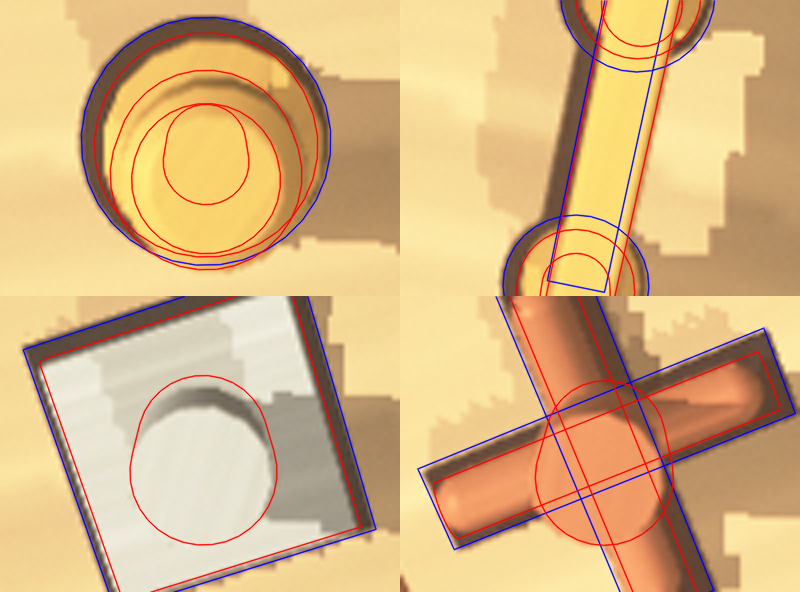

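The rose and pull look within about 1 mm. The knob is about 2 mm off and the tap needs measuring. I'll fit numerically with masks suited to plywood.

```bash
cat > meas.py <<'E'
import pickle,sys,fit
from fit import *
_key={}
def mask2(d,key,uv,r=75):
    im=d["image"];u,v=map(int,uv);x0,y0=max(u-r,0),max(v-r,0);roi=im[y0:v+r,x0:u+r]
    roi=cv2.resize(roi,None,fx=S,fy=S,interpolation=cv2.INTER_LINEAR).astype(float)
    a,b,c=roi[...,0],roi[...,1],roi[...,2]
    if key in("knob","pull"): m=((b-c)/(b+1)>.41)&(a>120)&(b/a>.6)
    elif key=="rose": m=((a-c)/a<.2)&(a>95)
    else: m=((a-b)/a>.30)&(a>130)
    m=cv2.morphologyEx(m.astype(np.uint8),cv2.MORPH_CLOSE,np.ones((9,9)))
    n,L,st,ce=cv2.connectedComponentsWithStats(m)
    H=roi.shape[0]/2
    # component covering most of the central window
    i=1+int(np.argmax([(L[int(H*.6):int(H*1.4),int(H*.6):int(H*1.4)]==j).sum() for j in range(1,n)]))
    m=(L==i).astype(np.uint8); cs=cv2.findContours(m,cv2.RETR_EXTERNAL,cv2.CHAIN_APPROX_NONE)[0]
    if key!="pull": cv2.drawContours(m,cs,-1,1,-1)
    return m>0,(x0,y0)
fit.mask=mask2
tag=sys.argv[1];r=pickle.load(open("res.pkl","rb"));off={};tiles=[]
for k in sys.argv[2:]:
    w=pickle.load(open(f"s_{tag}_{k}.pkl","rb"));p=r["b_"+k]
    x,f,t=fit.fit(k,[(w,w["T"])],p[:2],.01,yaws=[p[2],p[2]+.1]); d=x-p; off[k]=d; tiles+=t
    print(k,"dx,dy mm",(d[:2]*1e3).round(2),"dyaw deg",np.degrees(d[2]).round(2),"err",round(f,3))
pickle.dump(off,open("off.pkl","wb"))
cv2.imwrite(f"pics/m_{tag}.png",np.hstack(tiles))
E
python3 meas.py c1 knob pull rose tap
```

```text
Traceback (most recent call last):
  File "meas.py", line 23, in <module>
    x,f,t=fit.fit(k,[(w,w["T"])],p[:2],.01,yaws=[p[2],p[2]+.1]); d=x-p; off[k]=d; tiles+=t
          ^^^^^^^
AttributeError: 'function' object has no attribute 'fit'
```

```bash
sed -i 's/import pickle,sys,fit/import pickle,sys,fit as F/;s/^fit.mask/F.mask/;s/x,f,t=fit.fit/x,f,t=F.fit/' meas.py && python3 meas.py c1 knob pull rose tap
```

```text
knob dx,dy mm [-0.85 -1.34] dyaw deg 1.36 err 0.04
pull dx,dy mm [ 1.45 -1.08] dyaw deg 0.11 err 0.037
rose dx,dy mm [-1.01  0.47] dyaw deg -0.12 err 0.01
tap dx,dy mm [-0.42  1.4 ] dyaw deg 0.06 err 0.1
```

View pics/m_c1.png

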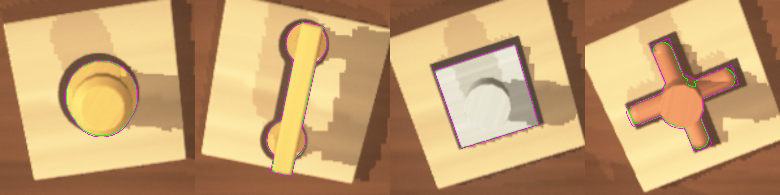

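The fits are tight: yaw is within 0.2°, and the offsets are 1.1–1.8 mm, all inside the outlines. There's plenty of time, so I'll regrip the knob, pull and tap exactly as released and shift each by minus its measured offset.

```bash
python3 - <<'E'
from pp import *
r=pickle.load(open("res.pkl","rb"));off=pickle.load(open("off.pkl","rb"));pi=np.pi
n=lambda d,s:(d+s/2)%s-s/2
ya=dict(knob=(1.7,.032,.06),pull=(r["pull"][2]+n(r["b_pull"][2]-r["pull"][2],pi),.031,.05),tap=(r["tap"][2]+pi/4+n(r["b_tap"][2]-r["tap"][2],pi/2),.038,.055))
for k,(a,z,o) in ya.items():
    b=r["b_"+k][:2];t=b-off[k][:2];z+=.0105
    manip.command_gripper(o)
    manip.move_to([*b,.14],down(a)); manip.servo_line([*b,z],rate=.12)
    manip.command_gripper(0,50); print(k,round(manip.get_width(),4))
    manip.servo_line([*b,z+.006],rate=.03); manip.servo_line([*t,z+.006],rate=.02); manip.servo_line([*t,z+.0003],rate=.02)
    manip.command_gripper(o); manip.servo_line([*t,.14],rate=.2)
E
python3 check.py c2 knob pull rose tap; python3 meas.py c2 knob pull rose tap
```

```text
knob 0.032
pull 0.0109
tap 0.0224
60.1667
knob dx,dy mm [ 0.05 -0.04] dyaw deg -5.8 err 0.038
pull dx,dy mm [-0.28  0.17] dyaw deg 0.01 err 0.035
rose dx,dy mm [-1.05  0.53] dyaw deg -0.27 err 0.01
tap dx,dy mm [-0.32  0.1 ] dyaw deg 0.09 err 0.092
```

View pics/m_c2.png

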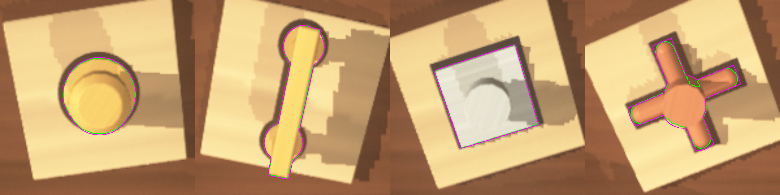

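The pieces are all upright on their outlines: the knob, pull and tap are within 0.4 mm, and the rose is about 1.2 mm off and square. The gripper is clear, so I'll hand in.

```bash
python3 - <<'E'
from h import *
from rig import manip
p=manip.get_position(); manip.servo_line([p[0],p[1],.25],rate=.2); print(manip.get_time(), manip.sign_off())
E
```

```text
the job is handed in; nothing more can be done
60.7167 None
```

All four pieces stand released and upright on their outlines: the knob, pull and tap handle are within about 0.4 mm of centre and the spindle plate about 1.2 mm, with the turned pieces within 0.3°, and the job was handed in at 60.7 s with the hammer and jar untouched.

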